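Rewind the dosing drive and take out the spent cartridge

TASK

The plunger of the dosing drive is still stuck inside the spent cartridge. Wind the crank anticlockwise (seen from above) until its resistance suddenly drops away and stop there, within half a turn, so that the overrun stop inside is not pushed out of place; do not force the cartridge while it is still held. Then lift the freed cartridge out of its cradle, lay it down in the open tray without dropping it, and leave everything else on the bench where it is.

Things in the scene. Friction and masses are not known exactly. Their poses are not given: they have to be found in the camera images.
- drive: Dosing drive, fixed: flat case 100 x 325 x 32 mm (x, y, z); on it at y = 20 to 160 mm a white housing 130 x 140 mm, top 95 mm high; towards -y the open cradle, holding the cartridge along y: saddles 52 mm wide, 12 mm long, 70 mm high at y = -112 and -10 mm, end plate 45 mm wide, 78 mm high at y = -134 mm. Origin: on the bench, under the middle.
- crank_axis (a point): Point on the crank's vertical axis, at the height at which to grip the knob; the axis stands on the round cap on the housing's top, 147 mm above the bench. Crank radius 50 mm.
- crank_knob (a point): Middle of the grip of the crank's upright black knob, a cylinder 18 mm in diameter and 38 mm high that spins freely on the end of the crank arm; the point is 16 mm below the knob's top and 17 mm above the arm's upper face. The arm starts at any angle.
- crank (a joint): Crank angle, 0 at the start, growing anticlockwise from above; blocked below 0. While the plunger drags in the cartridge the knob needs some 4 to 9 N along its circle; when the plunger leaves it and springs back, this drops at once to about 1 N: at an unknown angle, 6 to 17 rad from the start. After about 4 rad more the overrun stop begins to be pushed away.
- overrun_stop (a joint): Steel stop inside the flat case, out of sight; 0 = in place, pushed along by 6 mm per rad of overwinding. Nothing to handle.
- cartridge: Opaque white cartridge, a tube 34 mm across and 148 mm long, about 120 g, a grey band near each end, lying in the cradle along the drive's y axis. Origin: middle of its axis, 70 mm above the bench; its own y is its length. Until the plunger has left it, it can move only a few mm. Grip it across between the saddles (90 mm free there).
- tray: Open grey tray, fixed to the bench, 150 x 215 x 35 mm (x, y, z), walls and floor 4 mm. Origin: centre of its underside.
- tape: Bystander: roll of blue tape, 92 mm across, 25 mm high.
- vial: Bystander: small glass jar, 26 mm across, 55 mm high.
- beaker: Bystander: glass beaker, 70 mm across, 85 mm high.
- tip_box: Bystander: box of pipette tips, 87 x 122 x 67 mm.
- calculator: Bystander: desk calculator, 150 x 100 x 16 mm.
- wash_bottle: Bystander: white bottle, 66 mm across, 150 mm high.
- centrifuge: Bystander: small round white centrifuge, 150 mm across, 105 mm high.
Things that resemble listed ones, but are neither listed nor needed, are in the scene too. Leave any orange or pink look-alike of the cartridge alone.

How it is judged:
By the outcome, as a careful person would: the job done as asked, in the order asked, and still so for the second after the job is handed in, with the robot touching nothing.
It also fails if it takes over 72 s, if anything falls off the work surface, if the arm or the gripper's body presses on something with over 40 N, if the wrist force passes 120 N, or if a joint passes its speed limit or range.

ROBOT

A 6-joint arm with a two-finger parallel gripper is mounted at the origin on the work surface. World frame = base frame: x ahead of the robot, y to its left, z up, the work surface at z = 0. Lengths are in m, angles in rad, forces in N, time in s.
With the tool pointing down it reaches from about 0.35 to 0.775 m from the base axis. Payload 7.3 kg.
Tool frame: the origin (TCP) lies midway between the tips of the shut fingers; the grasp point (between the pads) lies 19 mm behind it (robot.grip_depth is the z of the grasp point in the tool frame, in m); z points along the fingers, y is the line along which they close (so a half turn about z gives the same grasp; the last joint's range is limited). The gripper opens to 92 mm and grips with 3 to 60 N. Pads are 19 mm wide; open, the fingers measure 130 mm over their backs; the gripper's body (75 mm by 190 mm) begins 47 mm behind the grasp point.
Start: joints at [1.016, 0.342, 1.524, -0, 1.275, -0.146], TCP at [0.209, 0.482, 0.227] pointing down, gripper open.
Joint ranges: [-2.53, 2.53], [-0.77, 2.02], [0.04, 2.7], [-1, 4.14], [0.28, 2.66], [-3.11, 3.11]. Speed limits (rad/s): [2.57, 2.57, 3.14, 3.14, 3.14, 3.14].

INTERFACE

Orientations are given as [roll, pitch, yaw] about the fixed x, y, z axes, in that order (R = Rz(yaw) Ry(pitch) Rx(roll)).
In Python, from cell import robot, viewer gives the robot as it stands.
- The arm moves only by the tool step_arm, never from a script. Its argument "increments" is a list of rows, each an object with "delta_pos": the shift along the tool's x, y, z in cm, a list of three; "dr": the turn, a rotation vector about the tool's x, y, z in degrees, a list of three; "fingers": the closure, from -1 (fully open) to 1 (shut), so that 0 is half open. In form: [{"delta_pos": [tx, ty, tz], "dr": [wx, wy, wz], "fingers": fingers}, ...]. A call has exactly 5 rows; each row is the pose to reach, as a shift and turn from the pose commanded when the call began, along the tool's axes at that moment; what a row does not reach only later rows make up. A row lasts 1/8 s, in which the tool goes at most 62.5 mm and 10.7 degrees, less where a joint would pass 70% of its speed; a pose out of reach is approached as far as the arm can. A call with a gripper value outside its range is refused whole. The fingers move at their own pace and stop on an object; "newtons" is the grip in N (left out, the last holds). Time passes only in rows, so rows that repeat a pose let the fingers close, or fill a call up. It gives the time, the measured TCP pose, the force, the opening and the grip force at its end, in the units of the state.
- robot.observe(): the state, without advancing time (a new reading comes with each control period).
- viewer.read_camera(name): name is "scene" or "top" or "wrist"; returns the picture (420x560x3 uint8, red, green, blue); there is no depth.
- viewer.camera_params(name): a dict with "K" (3x3 intrinsics, pixels), "T" (4x4, takes a point from camera to world coordinates). Camera axes: x right, y down, z forward; pixel columns grow to the right and rows downward; lengths in m; the calibration is good to about 2 mm. The wrist camera is an equidistant fisheye: a pixel r from the principal point sees the ray r / f radians off the axis. A picture is of the moment at which its call begins: read the wrist's pose just before it. camera_params takes no time and is no camera call; for the wrist camera it gives the pose at the moment of the call.
- robot.hand_in(): hands the job in; it is judged then, once.
The state is a dict: "time": time; "qpos": joint angles; "qvel": joint speeds; "joint_efforts": joint torques, N m; "tool_pos": TCP position; "tool_rot": TCP orientation; "contact_force": force on the tool from outside, world axes, zero at the start; "torque": the same for the moment, N m; "opening": finger opening in m; "grip_force": force on a finger pad.
Only numpy, scipy, OpenCV 4.12 (cv2) and the standard library are available. Lean on these libraries where they do the work, as an engineer would, in place of code of your own. Each camera call takes 0.05 s, during which the arm holds its last target. There are 200 camera calls.

## Working session

There is one attempt and no reset: what is moved stays moved. The work goes in short steps, Python scripts to look and compute and a tool call to move; the robot and the scene stay as the last step left them, time stands still between calls to the robot, and variables do not carry over. Pictures are saved under pics/ and viewed, at most 10 in all, crops included, and the job is handed in when it is done.

Besides the shell and the picture viewer there is one more tool, called after "Request:" as name([rows], argument=value, ...), one row to a line, values as JSON. step_arm: Moves the arm, as the interface text tells. Its arguments: {"type":"object","properties":{"increments":{"type":"array"},"newtons":{"type":"number"}},"required":["increments"]}

```bash
mkdir -p pics; ls; python3 - <<'E'
from cell import robot, viewer
import cv2,numpy as np
for n in("scene","top"):
    im=viewer.read_camera(n); cv2.imwrite(f"pics/{n}0.png",im[:,:,::-1])
    p=viewer.camera_params(n); print(n,np.round(p["K"],1).tolist(),np.round(p["T"],3).tolist())
s=robot.observe(); print({k:np.round(v,3).tolist() for k,v in s.items()}, robot.grip_depth)
E
```

```text
pics
scene [[416.9, 0.0, 282.2], [0.0, 416.9, 207.2], [0.0, 0.0, 1.0]] [[0.85, 0.291, -0.438, 1.015], [0.526, -0.475, 0.705, -0.619], [-0.003, -0.83, -0.557, 0.72], [0.0, 0.0, 0.0, 1.0]]
top [[415.4, 0.0, 285.8], [0.0, 415.4, 212.9], [0.0, 0.0, 1.0]] [[-0.024, -0.986, 0.165, 0.335], [-0.999, 0.028, 0.017, 0.123], [-0.021, -0.165, -0.986, 1.42], [0.0, 0.0, 0.0, 1.0]]
{'time': 0.1, 'qpos': [1.016, 0.343, 1.525, -0.0, 1.275, -0.146], 'qvel': [0.001, -0.001, -0.002, 0.0, -0.001, 0.0], 'joint_efforts': [0.002, -43.2, -24.47, 0.072, 0.052, 0.0], 'tool_pos': [0.209, 0.481, 0.226], 'tool_rot': [-3.14, -0.0, 2.733], 'contact_force': [0.067, -0.149, -0.602], 'torque': [0.008, 0.006, 0.018], 'grip_force': 0.0, 'opening': 0.092} -0.0188
```

View pics/top0.png

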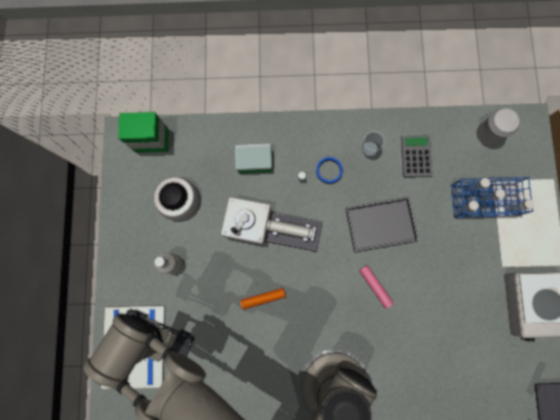

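View pics/scene0.png

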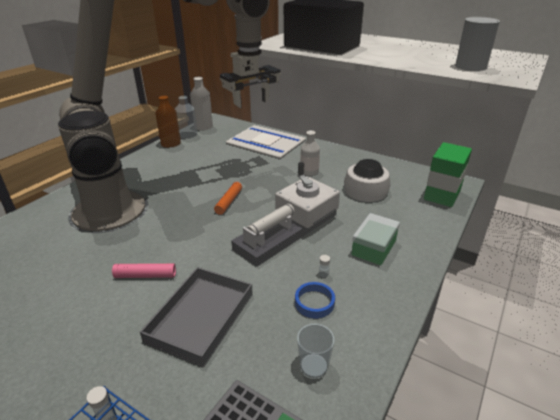

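The top view shows the white cartridge in the cradle at (290,228) and the crank and housing at (243,222). The tray is at (381,224). Things that could be taken for the cartridge are orange (263,298), pink (377,286) and white in the cradle (290,228). By the description I choose the white one, and I'll check it in a close crop.

```bash
python3 - <<'E'
import cv2,numpy as np
a=cv2.imread("pics/top0.png")[190:255,215:330]; b=cv2.imread("pics/scene0.png")[155:265,225:345]
a=cv2.resize(a,None,fx=6.9,fy=6.9,interpolation=cv2.INTER_CUBIC)[:, :790]
cv2.imwrite("pics/ta.png",a)
b=cv2.resize(b,None,fx=5.4,fy=5.4,interpolation=cv2.INTER_CUBIC)
cv2.imwrite("pics/sb.png",b); print(a.shape,b.shape)
E
```

```text
(448, 790, 3) (594, 648, 3)
```

View pics/ta.png

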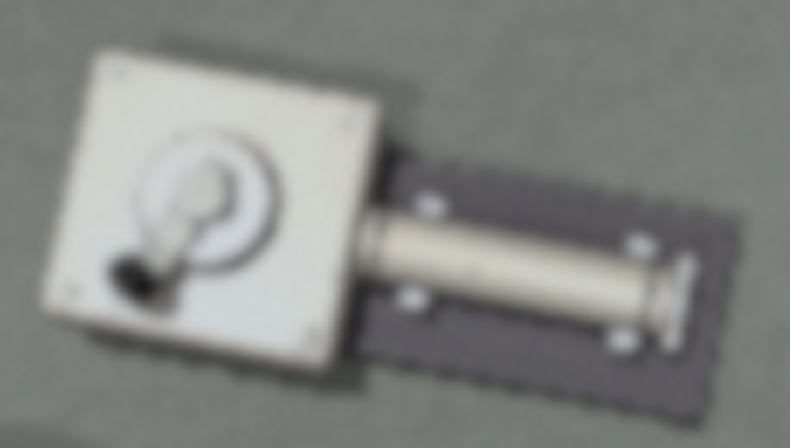

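View pics/sb.png

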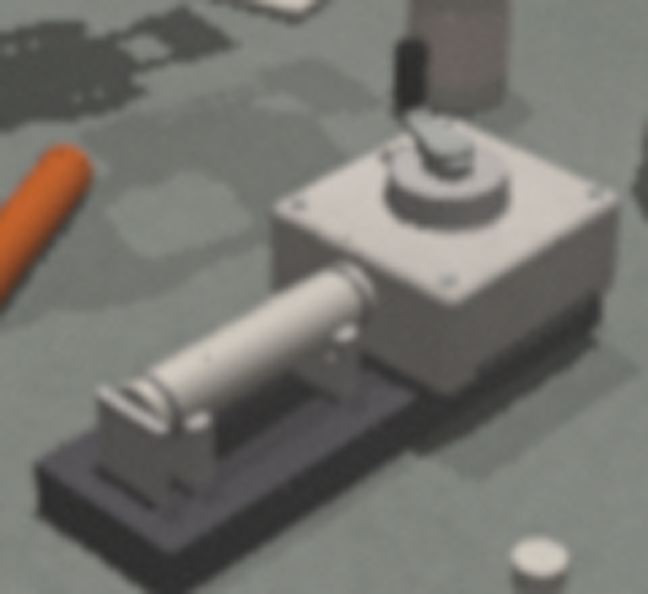

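The crops confirm it: the white tube with a grey band near each end lies in the cradle, and the black knob is at crop pixels (140,282) top and (410,75) scene. Next I turn these into positions.

```bash
cat > h.py <<'E'
import cv2,numpy as np
from cell import robot, viewer
from scipy.spatial.transform import Rotation as Ro
def ray(n,uv):
    p=viewer.camera_params(n);K=np.array(p["K"]);T=np.array(p["T"])
    d=T[:3,:3]@np.linalg.solve(K,[uv[0],uv[1],1]);return T[:3,3],d
def onz(n,uv,z):
    o,d=ray(n,uv);return (o+d*(z-o[2])/d[2])[:2]
def tri(*nu):
    A=0;b=0
    for n,uv in nu:
        o,d=ray(n,uv);d=d/np.linalg.norm(d);P=np.eye(3)-np.outer(d,d);A=A+P;b=b+P@o
    return np.linalg.solve(A,b)
E
python3 - <<'E'
from h import *
np.set_printoptions(precision=4,suppress=True)
t=lambda x,y:(215+(x+.5)/6.9-.5,190+(y+.5)/6.9-.5)
s=lambda x,y:(225+(x+.5)/5.4-.5,155+(y+.5)/5.4-.5)
ht=np.array([onz("top",t(*c),.095) for c in((100,50),(380,97),(330,365),(42,312))])
hs=np.array([onz("scene",s(*c),.095) for c in((272,207),(460,300),(620,197))])
print("housing top",ht,"c",ht.mean(0),np.linalg.norm(np.diff(ht,axis=0),axis=1));print("scene",hs,(hs[0]+hs[2])/2)
print("case corners",onz("top",t(742,215),.032),onz("top",t(703,428),.032), "scene",onz("scene",s(40,467),.032),onz("scene",s(178,553),.032))
print("knob",tri(("top",t(140,282)),("scene",s(410,75))),onz("top",t(140,282),.147),onz("scene",s(410,75),.147))
print("cap",onz("top",t(207,200),.11),onz("scene",s(447,180),.115))
print("cart ends",onz("top",t(372,243),.07),onz("top",t(655,300),.07))
# masks: tray
im=cv2.imread("pics/top0.png")
g=im[190:260,340:425].astype(int); m=(g.max(2)<95).astype(np.uint8)
cs=max(cv2.findContours(m,0,2)[0],key=cv2.contourArea);r=cv2.minAreaRect(cs)
bx=cv2.boxPoints(r)+[340,190];bw=np.array([onz("top",c,.035) for c in bx]);print("tray",bx,bw,bw.mean(0),np.linalg.norm(np.diff(bw,axis=0),axis=1))
hv=cv2.cvtColor(im,cv2.COLOR_BGR2HSV)
E
```

```text
housing top [[0.6157 0.3295]
 [0.5893 0.1973]
 [0.4635 0.2228]
 [0.4918 0.3568]] c [0.5401 0.2766] [0.1348 0.1284 0.137 ]
scene [[0.4678 0.2223]
 [0.5934 0.1976]
 [0.6192 0.3266]] [0.5435 0.2745]
case corners [0.5377 0.0249] [0.4343 0.0477] scene [0.4453 0.0452] [0.5393 0.0276]
knob [0.5002 0.3053 0.1437] [0.498  0.3036] [0.5045 0.3018]
cap [0.5401 0.2775] [0.5483 0.2649]
cart ends [0.5235 0.2038] [0.4927 0.0702]
tray [[344.7743 207.9523]
 [410.0183 196.6055]
 [417.8202 241.466 ]
 [352.5761 252.8129]] [[ 0.5788 -0.053 ]
 [ 0.6115 -0.2748]
 [ 0.459  -0.2894]
 [ 0.427  -0.0716]] [ 0.5191 -0.1722] [0.2242 0.1532 0.2201]
```

Request:
step_arm([
  {"delta_pos": [-6, -0.8, 0], "dr": [0, 0, 0], "fingers": -1},
  {"delta_pos": [-12, -1.6, 0], "dr": [0, 0, 0], "fingers": -1},
  {"delta_pos": [-18, -2.5, 0], "dr": [0, 0, 0], "fingers": -1},
  {"delta_pos": [-24, -3.3, 0], "dr": [0, 0, 0], "fingers": -1},
  {"delta_pos": [-29, -4, 0], "dr": [0, 0, 0], "fingers": -1},
])

```text
time: 0.72
tool_pos: [0.4605, 0.3282, 0.2263]
tool_rot: [-3.141, -0.0, 2.732]
contact_force: [0.3, 0.4, 0.4]
opening: 0.0918
grip_force: 0.0
```

```bash
python3 - <<'E'
from h import *
p=viewer.camera_params("wrist");s=robot.observe();im=viewer.read_camera("wrist");cv2.imwrite("pics/w1.png",im[:,:,::-1])
np.set_printoptions(precision=4,suppress=True)
print(p["K"],p["T"],s["tool_pos"],s["tool_rot"],s["time"])
import json;json.dump({"K":np.array(p["K"]).tolist(),"T":np.array(p["T"]).tolist()},open("w1.json","w"))
E
```

```text
[[325.1923   0.     280.6088]
 [  0.     325.1923 207.1814]
 [  0.       0.       1.    ]] [[ 0.3984  0.8798  0.2591  0.39  ]
 [ 0.9172 -0.3815 -0.1147  0.3581]
 [-0.002   0.2834 -0.959   0.384 ]
 [ 0.      0.      0.      1.    ]] [0.4605 0.3282 0.2263] [-3.1411 -0.0004  2.7318] 0.725
```

View pics/w1.png

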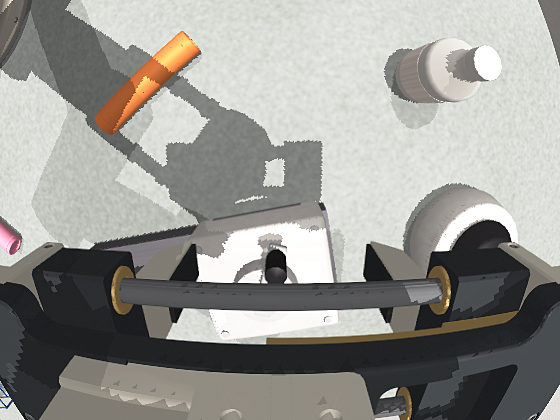

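The wrist view shows the black knob at (276,265), its top disc at about (277,274), between the open fingers.

```bash
cat >> h.py <<'E'
def wonz(p,uv,z):
    K=np.array(p["K"]);T=np.array(p["T"]);v=np.array([uv[0]-K[0,2],uv[1]-K[1,2]]);r=np.hypot(*v);th=r/K[0,0]
    d=T[:3,:3]@np.array([*(v/r*np.sin(th)),np.cos(th)]);o=T[:3,3];return (o+d*(z-o[2])/d[2])[:2]
E
python3 - <<'E'
from h import *
import json
np.set_printoptions(precision=4,suppress=True)
p=json.load(open("w1.json"));im=cv2.imread("pics/w1.png").astype(int)
g=im[236:290,255:300].max(2)
for r in range(0,54,3): print(236+r,' '.join('%3d'%v for v in g[r,::2]))
for uv,z in(((276,275),.163),((276,265),.147),((276,251),.130)):print(wonz(p,uv,z))
for uv in((208,236),(329,206)):print("near housing corners",wonz(p,uv,.095))
E
```

```text
236 255 255 255 189 196 201 202 202 202 200 199 200 198 186 255 255 255 255 255 255 255 255 255
239 255 255 181 203 210 184 201 186 180 206 178 207 182 197 255 255 255 255 255 255 255 255 255
242 254 255 145 152 153 153 152 154 135 139 153 152 149 247 255 254 254 254 254 254 254 254 254
245 254 254 255 147 152 154 152 113 210 179 159 126 103 121 213 250 255 254 254 254 254 254 254
248 255 255 255 243 148 184 163 112 124 124 122 207 254 237 227 200 255 255 255 255 255 255 255
251 255 255 255 255 159 209 168 118  16  19  20  19   9  96 255 244 255 255 255 255 255 255 255
254 254 254 255 163 149 153  92  18  25  26  23  25  23  24   0 248 255 254 254 254 254 254 254
257 254 255 255 232 154 145  11  24  27  23  23  25  22  24  22   0 255 254 254 254 254 254 254
260 132 119 122 115 122  89  19  23  24  22  22  22  22  24  22   0 255 254 254 254 254 253 255
263 128 132 120 122 125  82  17  23  21  23  24  24  22  24  23   0 255 254 254 254 253 255 255
266 137 140 138 124 122  53  20  21  21  16  17  15  20  22  22  10 143 255 255 254 253 255 255
269 121 122 167 181 116  65  29  51  70  77  90 106 104  96  44  14 157 138 230 255 255 255 255
272 255 252 252 221 178  36  47  49  56  63  76  83  78  72  71  36 166 147 137 230 255 255 255
275 251 251 255 107 184  38  43  47  49  52  64  64  58  54  51  48 168 152 149 140 222 255 254
278 250 251 255 103 251  72  42  47  47  50  51  49  48  48  47  31 255 153 149 149 138 255 254
281 252 255 216 165 249 255  77  42  48  47  48  47  48  46  31 255 255 255 163 156 149 173 255
284  47  45  49  50  46  43  52  60  60  60  60  61  62  60  55  41  38  39  44  52  52  49  43
287  78  80  78  78  80  78  80  79  80  80  78  78  80  79  80  80  79  81  80  79  81  80  79
[0.4981 0.3068]
[0.4974 0.3069]
[0.4929 0.3086]
near housing corners [0.4668 0.2472]
near housing corners [0.485  0.3654]
```

Request:
step_arm([
  {"delta_pos": [-2.2, -0.25, 0], "dr": [0, 0, 0], "fingers": -1},
  {"delta_pos": [-4.4, -0.5, 0], "dr": [0, 0, 0], "fingers": -1},
  {"delta_pos": [-4.4, -0.5, 3], "dr": [0, 0, 0], "fingers": -1},
  {"delta_pos": [-4.4, -0.5, 6.5], "dr": [0, 0, 0], "fingers": -1},
  {"delta_pos": [-4.4, -0.5, 9.2], "dr": [0, 0, 0], "fingers": -1},
])

```text
time: 1.4
tool_pos: [0.4969, 0.3079, 0.1334]
tool_rot: [-3.141, -0.001, 2.734]
contact_force: [-0.1, 0.8, -0.5]
opening: 0.092
grip_force: 0.0
```

Request:
step_arm([
  {"delta_pos": [0, 0, 0], "dr": [0, 0, 0], "fingers": 1},
  {"delta_pos": [0, 0, 0], "dr": [0, 0, 0], "fingers": 1},
  {"delta_pos": [0, 0, 0], "dr": [0, 0, 0], "fingers": 1},
  {"delta_pos": [0, 0, 0], "dr": [0, 0, 0], "fingers": 1},
  {"delta_pos": [0, 0, 0], "dr": [0, 0, 0], "fingers": 1},
], newtons=25)

```text
time: 2.02
tool_pos: [0.4974, 0.3078, 0.1353]
tool_rot: [3.141, 0.001, 2.733]
contact_force: [-0.5, -0.5, 0.8]
opening: 0.0465
grip_force: 0.0
```

```bash
python3 - <<'E'
from h import *
s=robot.observe();print(s["tool_pos"],s["tool_rot"],s["contact_force"],s["torque"],s["opening"],s["grip_force"])
a=np.degrees(np.arctan2(.029,-.0415));Y=s["tool_rot"][2]
x=np.array([np.cos(Y),np.sin(Y)]);y=np.array([np.sin(Y),-np.cos(Y)])
# cumulative winding table, tool cm displacement from start at each 0.25 rad
def pos(t):
    A=np.radians(a)+t;d=5*(np.array([np.cos(A),np.sin(A)])-np.array([np.cos(np.radians(a)),np.sin(np.radians(a))]));return np.array([d@x,d@y])
for k in range(0,8): print("call",k,[np.round(pos(1.5*k+.3*j)-pos(1.5*k),2).tolist() for j in range(1,6)])
E
```

```text
[0.49744699 0.30778229 0.13525085] [3.14088514e+00 5.65196180e-04 2.73283256e+00] [-0.46716251 -0.46976999  0.81693111] [ 0.01686264  0.00992497 -0.03074848] 0.046510128151785214 0.0
call 0 [[0.08, -1.49], [-0.29, -2.94], [-1.07, -4.22], [-2.19, -5.2], [-3.56, -5.82]]
call 1 [[-1.48, -0.18], [-2.95, 0.08], [-4.28, 0.77], [-5.35, 1.82], [-6.05, 3.14]]
call 2 [[-0.29, 1.47], [-0.13, 2.95], [0.47, 4.32], [1.44, 5.46], [2.7, 6.26]]
call 3 [[1.44, 0.39], [2.94, 0.33], [4.35, -0.16], [5.55, -1.05], [6.43, -2.25]]
call 4 [[0.49, -1.41], [0.54, -2.91], [0.15, -4.35], [-0.65, -5.61], [-1.79, -6.58]]
call 5 [[-1.37, -0.59], [-2.86, -0.75], [-4.33, -0.46], [-5.64, 0.25], [-6.69, 1.32]]
call 6 [[-0.68, 1.33], [-0.95, 2.8], [-0.76, 4.28], [-0.15, 5.64], [0.84, 6.76]]
call 7 [[1.28, 0.78], [2.73, 1.14], [4.22, 1.06], [5.62, 0.55], [6.81, -0.36]]
```

Request:
step_arm([
  {"delta_pos": [0, 0, 0], "dr": [0, 0, 0], "fingers": 1},
  {"delta_pos": [0, 0, 0], "dr": [0, 0, 0], "fingers": 1},
  {"delta_pos": [0, 0, 0], "dr": [0, 0, 0], "fingers": 1},
  {"delta_pos": [0, 0, 0], "dr": [0, 0, 0], "fingers": 1},
  {"delta_pos": [0, 0, 0], "dr": [0, 0, 0], "fingers": 1},
], newtons=25)

```text
time: 2.65
tool_pos: [0.4972, 0.3077, 0.1347]
tool_rot: [3.142, -0.0, 2.733]
contact_force: [0.1, 0.1, -0.7]
opening: 0.0176
grip_force: 25.0
```

Request:
step_arm([
  {"delta_pos": [0.08, -1.49, 0], "dr": [0, 0, 0], "fingers": 1},
  {"delta_pos": [-0.29, -2.94, 0], "dr": [0, 0, 0], "fingers": 1},
  {"delta_pos": [-1.07, -4.22, 0], "dr": [0, 0, 0], "fingers": 1},
  {"delta_pos": [-2.19, -5.2, 0], "dr": [0, 0, 0], "fingers": 1},
  {"delta_pos": [-3.56, -5.82, 0], "dr": [0, 0, 0], "fingers": 1},
])

```text
time: 3.28
tool_pos: [0.5036, 0.2412, 0.1346]
tool_rot: [-3.141, -0.007, 2.733]
contact_force: [-9.2, 6.6, 4.9]
opening: 0.0168
grip_force: 25.0
```

```bash
cat > t.py <<'E'
from h import *
import sys
np.set_printoptions(precision=4,suppress=True)
def st(c=(.5405,.277)):
    s=robot.observe();r=np.array(s["tool_pos"][:2])-c;R=np.hypot(*r);u=r/R;t=np.array([-u[1],u[0]]);f=np.array(s["contact_force"][:2])
    print("R",R,"ang",np.degrees(np.arctan2(u[1],u[0])),"Ft",f@t,"Fr",f@u,"Fz",s["contact_force"][2],"open",s["opening"],"z",s["tool_pos"][2])
st()
E
python3 t.py
```

```text
R 0.051395714492903644 ang -135.889229665417 Ft -11.185045539666742 Fr 1.9996383434124017 Fz 4.927197607521988 open 0.016817829210584334 z 0.13461723508403634
```

Request:
step_arm([
  {"delta_pos": [-1.48, -0.18, 0], "dr": [0, 0, 0], "fingers": 1},
  {"delta_pos": [-2.95, 0.08, 0], "dr": [0, 0, 0], "fingers": 1},
  {"delta_pos": [-4.28, 0.77, 0], "dr": [0, 0, 0], "fingers": 1},
  {"delta_pos": [-5.35, 1.82, 0], "dr": [0, 0, 0], "fingers": 1},
  {"delta_pos": [-6.05, 3.14, 0], "dr": [0, 0, 0], "fingers": 1},
])

```text
time: 3.9
tool_pos: [0.5732, 0.2428, 0.1345]
tool_rot: [-3.136, -0.003, 2.732]
contact_force: [-8.5, -6.3, 5.7]
opening: 0.0173
grip_force: 25.0
```

```bash
python3 t.py
```

```text
R 0.04728604575348559 ang -46.315812023386556 Ft -10.484364403466614 Fr -1.3151715548665892 Fz 5.724754449716262 open 0.017264419407948657 z 0.13453946893941493
```

Request:
step_arm([
  {"delta_pos": [-0.29, 1.47, 0], "dr": [0, 0, 0], "fingers": 1},
  {"delta_pos": [-0.13, 2.95, 0], "dr": [0, 0, 0], "fingers": 1},
  {"delta_pos": [0.47, 4.32, 0], "dr": [0, 0, 0], "fingers": 1},
  {"delta_pos": [1.44, 5.46, 0], "dr": [0, 0, 0], "fingers": 1},
  {"delta_pos": [2.7, 6.26, 0], "dr": [0, 0, 0], "fingers": 1},
])

```text
time: 4.53
tool_pos: [0.576, 0.3103, 0.1346]
tool_rot: [-3.137, 0.003, 2.732]
contact_force: [1.7, -12.6, 1.4]
opening: 0.0175
grip_force: 25.0
```

```bash
python3 t.py
```

```text
R 0.04862276665270906 ang 43.14752344579987 Ft -10.300803583943791 Fr -7.3638670186910105 Fz 1.392068546662891 open 0.017525651168769064 z 0.13463500099802897
```

```bash
cat > w.py <<'E'
from h import *
from scipy.optimize import least_squares
np.set_printoptions(precision=4,suppress=True)
P=np.array([(.4972,.3077),(.5036,.2412),(.5732,.2428),(.576,.3103)])
c=least_squares(lambda c:np.hypot(*(P-c).T)-.05,[.54,.277]);print("centre",c.x,c.fun)
Y=2.733;x=np.array([np.cos(Y),np.sin(Y)]);y=np.array([np.sin(Y),-np.cos(Y)])
cmd=np.array([.4972,.3077])
for d in((-3.56,-5.82),(-6.05,3.14),(2.7,6.26)):cmd=cmd+(d[0]*x+d[1]*y)/100
a0=np.arctan2(*(cmd-c.x)[::-1]);print("cmd",cmd,np.degrees(a0),np.hypot(*(cmd-c.x)),"meas ang",[np.degrees(np.arctan2(*(p-c.x)[::-1])) for p in P])
for k in range(8):
    A=a0+1.5*k+.3*np.arange(1,6)
    pts=c.x+.05*np.c_[np.cos(A),np.sin(A)]
    print(k,[[round(float((p-cmd)@x*100),2),round(float((p-cmd)@y*100),2)] for p in pts]);cmd=pts[-1]
E
python3 w.py
```

```text
centre [0.5376 0.278 ] [0.0001 0.0001 0.0001 0.0002]
cmd [0.5748 0.3131] 43.27079288265665 0.05114115458673755 meas ang [np.float64(143.71800259445595), np.float64(-132.70026987299406), np.float64(-44.71083495289764), np.float64(40.029568912068896)]
0 [[1.49, 0.28], [2.98, 0.21], [4.39, -0.29], [5.59, -1.19], [6.46, -2.4]]
1 [[0.48, -1.41], [0.52, -2.91], [0.12, -4.35], [-0.69, -5.6], [-1.83, -6.57]]
2 [[-1.38, -0.58], [-2.86, -0.73], [-4.33, -0.43], [-5.64, 0.29], [-6.68, 1.36]]
3 [[-0.68, 1.33], [-0.93, 2.81], [-0.73, 4.29], [-0.11, 5.65], [0.89, 6.76]]
4 [[1.28, 0.77], [2.73, 1.12], [4.22, 1.03], [5.62, 0.51], [6.8, -0.41]]
5 [[0.86, -1.22], [1.31, -2.65], [1.33, -4.14], [0.9, -5.57], [0.07, -6.82]]
6 [[-1.16, -0.94], [-2.55, -1.5], [-4.04, -1.62], [-5.5, -1.3], [-6.79, -0.56]]
7 [[-1.02, 1.09], [-1.67, 2.43], [-1.9, 3.91], [-1.68, 5.39], [-1.04, 6.74]]
```

Request:
step_arm([
  {"delta_pos": [1.49, 0.28, 0], "dr": [0, 0, 0], "fingers": 1},
  {"delta_pos": [2.98, 0.21, 0], "dr": [0, 0, 0], "fingers": 1},
  {"delta_pos": [4.39, -0.29, 0], "dr": [0, 0, 0], "fingers": 1},
  {"delta_pos": [5.59, -1.19, 0], "dr": [0, 0, 0], "fingers": 1},
  {"delta_pos": [6.46, -2.4, 0], "dr": [0, 0, 0], "fingers": 1},
])

```text
time: 5.15
tool_pos: [0.5081, 0.3185, 0.1349]
tool_rot: [3.136, 0.004, 2.733]
contact_force: [10.4, 5.2, -5.8]
opening: 0.0173
grip_force: 25.0
```

```bash
sed -i 's/(.5405,.277)/(.5376,.278)/' t.py; python3 t.py
```

```text
R 0.050064881678415475 ang 126.08813028646486 Ft -11.480846508932197 Fr -1.9026954982054898 Fz -5.794253698882072 open 0.017261218439298773 z 0.13488216233223915
```

Request:
step_arm([
  {"delta_pos": [0.48, -1.41, 0], "dr": [0, 0, 0], "fingers": 1},
  {"delta_pos": [0.52, -2.91, 0], "dr": [0, 0, 0], "fingers": 1},
  {"delta_pos": [0.12, -4.35, 0], "dr": [0, 0, 0], "fingers": 1},
  {"delta_pos": [-0.69, -5.6, 0], "dr": [0, 0, 0], "fingers": 1},
  {"delta_pos": [-1.83, -6.57, 0], "dr": [0, 0, 0], "fingers": 1},
])

```text
time: 5.78
tool_pos: [0.4953, 0.2511, 0.1347]
tool_rot: [3.139, -0.004, 2.733]
contact_force: [-3.5, 10.9, -1.2]
opening: 0.0176
grip_force: 25.0
```

```bash
python3 t.py
```

```text
R 0.050136648681776225 ang -147.6152225140148 Ft -11.07464602001601 Fr -2.856357355198983 Fz -1.2143887628443553 open 0.017614840355332013 z 0.13472656658619236
```

Request:
step_arm([
  {"delta_pos": [-1.38, -0.58, 0], "dr": [0, 0, 0], "fingers": 1},
  {"delta_pos": [-2.86, -0.73, 0], "dr": [0, 0, 0], "fingers": 1},
  {"delta_pos": [-4.33, -0.43, 0], "dr": [0, 0, 0], "fingers": 1},
  {"delta_pos": [-5.64, 0.29, 0], "dr": [0, 0, 0], "fingers": 1},
  {"delta_pos": [-6.68, 1.36, 0], "dr": [0, 0, 0], "fingers": 1},
])

```text
time: 6.4
tool_pos: [0.5612, 0.2338, 0.1345]
tool_rot: [-3.137, -0.005, 2.733]
contact_force: [-10.5, -3.2, 7.1]
opening: 0.0174
grip_force: 25.0
```

```bash
python3 t.py
```

```text
R 0.05007981746869978 ang -61.87067410917122 Ft -10.76930492168244 Fr -2.0806802131174766 Fz 7.064081243542819 open 0.017407397943102296 z 0.13453656898587676
```

Request:
step_arm([
  {"delta_pos": [-0.68, 1.33, 0], "dr": [0, 0, 0], "fingers": 1},
  {"delta_pos": [-0.93, 2.81, 0], "dr": [0, 0, 0], "fingers": 1},
  {"delta_pos": [-0.73, 4.29, 0], "dr": [0, 0, 0], "fingers": 1},
  {"delta_pos": [-0.11, 5.65, 0], "dr": [0, 0, 0], "fingers": 1},
  {"delta_pos": [0.89, 6.76, 0], "dr": [0, 0, 0], "fingers": 1},
])

```text
time: 7.02
tool_pos: [0.5834, 0.2981, 0.1346]
tool_rot: [-3.138, 0.003, 2.732]
contact_force: [1.2, -10.9, 0.8]
opening: 0.0174
grip_force: 25.0
```

```bash
python3 t.py
```

```text
R 0.049984385110147585 ang 23.72326790893441 Ft -10.425104993968693 Fr -3.267857663264287 Fz 0.7930419804320777 open 0.017365662898660855 z 0.13464798715681187
```

10.5 rad so far, still dragging.

Request:
step_arm([
  {"delta_pos": [1.28, 0.77, 0], "dr": [0, 0, 0], "fingers": 1},
  {"delta_pos": [2.73, 1.12, 0], "dr": [0, 0, 0], "fingers": 1},
  {"delta_pos": [4.22, 1.03, 0], "dr": [0, 0, 0], "fingers": 1},
  {"delta_pos": [5.62, 0.51, 0], "dr": [0, 0, 0], "fingers": 1},
  {"delta_pos": [6.8, -0.41, 0], "dr": [0, 0, 0], "fingers": 1},
])

```text
time: 7.65
tool_pos: [0.5203, 0.325, 0.1348]
tool_rot: [3.137, 0.004, 2.733]
contact_force: [8.7, 1.9, -4.6]
opening: 0.0174
grip_force: 25.0
```

```bash
python3 t.py
```

```text
R 0.05009961658463264 ang 110.23805321896148 Ft -8.839361157392508 Fr -1.1892375651345657 Fz -4.56724015345482 open 0.017404575660134567 z 0.1348371008383792
```

Request:
step_arm([
  {"delta_pos": [0.86, -1.22, 0], "dr": [0, 0, 0], "fingers": 1},
  {"delta_pos": [1.31, -2.65, 0], "dr": [0, 0, 0], "fingers": 1},
  {"delta_pos": [1.33, -4.14, 0], "dr": [0, 0, 0], "fingers": 1},
  {"delta_pos": [0.9, -5.57, 0], "dr": [0, 0, 0], "fingers": 1},
  {"delta_pos": [0.07, -6.82, 0], "dr": [0, 0, 0], "fingers": 1},
])

```text
time: 8.28
tool_pos: [0.4905, 0.2607, 0.1348]
tool_rot: [3.141, 0.0, 2.733]
contact_force: [4.1, 2.5, -3.8]
opening: 0.0171
grip_force: 25.0
```

```bash
python3 t.py
```

```text
R 0.05016224771327494 ang -159.81142427691563 Ft -0.925395277636555 Fr -4.695430894114881 Fz -3.8192294944960277 open 0.017067165605826995 z 0.13479648718934467
```

Request:
step_arm([
  {"delta_pos": [-0.2, -0.23, 0], "dr": [0, 0, 0], "fingers": 1},
  {"delta_pos": [-0.42, -0.43, 0], "dr": [0, 0, 0], "fingers": 1},
  {"delta_pos": [-0.65, -0.62, 0], "dr": [0, 0, 0], "fingers": 1},
  {"delta_pos": [-0.9, -0.79, 0], "dr": [0, 0, 0], "fingers": 1},
  {"delta_pos": [-1.16, -0.94, 0], "dr": [0, 0, 0], "fingers": 1},
])

```text
time: 8.9
tool_pos: [0.4972, 0.2484, 0.1347]
tool_rot: [-3.141, -0.0, 2.733]
contact_force: [-0.5, 1.0, -0.2]
opening: 0.0171
grip_force: 25.0
```

```bash
python3 t.py
```

```text
R 0.050079172900058366 ang -143.71085135334755 Ft -1.1462955607702112 Fr -0.20713621244554645 Fz -0.22851249941776733 open 0.01709981518953792 z 0.13471930649019487
```

Tangential force is down from about 10 N to 1 N and stays there, so the plunger is free at about 13.8 rad. I release the knob and retreat.

Request:
step_arm([
  {"delta_pos": [0, 0, 0], "dr": [0, 0, 0], "fingers": 0.1},
  {"delta_pos": [0, 0, 0], "dr": [0, 0, 0], "fingers": 0.1},
  {"delta_pos": [0, 0, 0], "dr": [0, 0, 0], "fingers": 0.1},
  {"delta_pos": [0, 0, -4], "dr": [0, 0, 0], "fingers": 0.1},
  {"delta_pos": [0, 0, -9], "dr": [0, 0, 0], "fingers": 0.1},
])

```text
time: 9.52
tool_pos: [0.4967, 0.2482, 0.2248]
tool_rot: [-3.14, -0.002, 2.733]
contact_force: [0.9, 0.1, 0.1]
opening: 0.0412
grip_force: 0.0
```

Request:
step_arm([
  {"delta_pos": [0, 0, -1], "dr": [0, 0, 10], "fingers": -0.5},
  {"delta_pos": [-1, -2, -1], "dr": [0, 0, 20], "fingers": -0.5},
  {"delta_pos": [-2.5, -5, -1], "dr": [0, 0, 30], "fingers": -0.5},
  {"delta_pos": [-4, -8, -1], "dr": [0, 0, 40], "fingers": -0.5},
  {"delta_pos": [-5.5, -10.5, -1], "dr": [0, 0, 50], "fingers": -0.5},
])

```text
time: 10.15
tool_pos: [0.5059, 0.1291, 0.2348]
tool_rot: [3.141, 0.0, 1.854]
contact_force: [0.1, -0.5, 0.4]
opening: 0.0686
grip_force: 0.0
```

```bash
python3 - <<'E'
from h import *
s=robot.observe();print(s["tool_pos"],s["tool_rot"],s["opening"],s["qpos"],s["time"])
im=viewer.read_camera("top");cv2.imwrite("pics/top1.png",im[:,:,::-1])
E
```

```text
[0.50592915 0.12911957 0.23484733] [3.14139731e+00 1.26221546e-04 1.85440250e+00] 0.06864636311208419 [ 1.03087097e-01  3.30280237e-01  1.51829716e+00 -9.26558305e-05
  1.29280043e+00 -1.80493673e-01] 10.15
```

Request:
step_arm([
  {"delta_pos": [0, 0, 0], "dr": [0, 0, 10], "fingers": -0.5},
  {"delta_pos": [0, 0, 0], "dr": [0, 0, 20], "fingers": -0.5},
  {"delta_pos": [0, 0, 0], "dr": [0, 0, 28], "fingers": -0.5},
  {"delta_pos": [0, 0, 0], "dr": [0, 0, 28], "fingers": -0.5},
  {"delta_pos": [0, 0, 0], "dr": [0, 0, 28], "fingers": -0.5},
])

```text
time: 10.82
tool_pos: [0.506, 0.1304, 0.2347]
tool_rot: [3.142, -0.0, 1.375]
contact_force: [-0.0, 0.6, -0.1]
opening: 0.0692
grip_force: 0.0
```

```bash
python3 - <<'E'
from h import *
import json
p=viewer.camera_params("wrist");s=robot.observe();im=viewer.read_camera("wrist");cv2.imwrite("pics/w2.png",im[:,:,::-1])
json.dump({"K":np.array(p["K"]).tolist(),"T":np.array(p["T"]).tolist()},open("w2.json","w"));print(s["tool_pos"],s["tool_rot"])
E
```

```text
[0.50597669 0.13035919 0.23473153] [ 3.14158236e+00 -8.11150579e-05  1.37476126e+00]
```

View pics/w2.png

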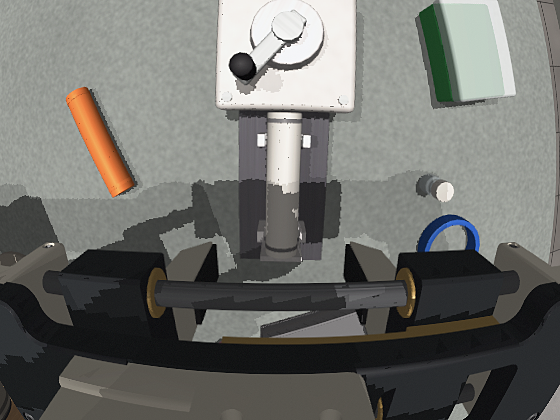

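The wrist view shows the cartridge running from (284,113) to (282,258), with saddles at rows about 140 and 232 and its axis nearly vertical in the picture.

```bash
python3 - <<'E'
from h import *
import json
np.set_printoptions(precision=4,suppress=True)
p=json.load(open("w2.json"));im=cv2.imread("pics/w2.png")
m=(im.min(2)>110)
for r in (122,160,170):
    c=np.where(m[r,250:320])[0]+250
    print(r,c.min(),c.max())
for uv in((284,122),(284,140),(283.5,165),(282.5,200),(282,232),(282,258)):print(uv,wonz(p,uv,.07))
# saddle horn tops z=.07
for uv in((261.5,140),(306.5,140),(262,230),(303,230)):print("horn",wonz(p,uv,.07))
E
```

```text
122 269 292
160 267 299
170 267 299
(284, 122) [0.5221 0.1957]
(284, 140) [0.5187 0.1781]
(283.5, 165) [0.5133 0.1535]
(282.5, 200) [0.5053 0.1181]
(282, 232) [0.498  0.0837]
(282, 258) [0.4921 0.0537]
horn [0.4969 0.1825]
horn [0.5405 0.1739]
horn [0.4776 0.09  ]
horn [0.5202 0.0815]
```

Request:
step_arm([
  {"delta_pos": [0, 0.2, 3], "dr": [0, 0, 0.8], "fingers": -0.5},
  {"delta_pos": [0, 0.2, 8], "dr": [0, 0, 0.8], "fingers": -0.5},
  {"delta_pos": [0, 0.2, 13], "dr": [0, 0, 0.8], "fingers": -0.5},
  {"delta_pos": [0, 0.2, 17], "dr": [0, 0, 0.8], "fingers": -0.5},
  {"delta_pos": [0, 0.2, 18.3], "dr": [0, 0, 0.8], "fingers": -0.5},
])

```text
time: 11.5
tool_pos: [0.5066, 0.1297, 0.0497]
tool_rot: [-3.138, 0.001, 1.359]
contact_force: [-0.2, -0.0, 0.1]
opening: 0.0686
grip_force: 0.0
```

Request:
step_arm([
  {"delta_pos": [0, 0, 0], "dr": [0, 0, 0], "fingers": 1},
  {"delta_pos": [0, 0, 0], "dr": [0, 0, 0], "fingers": 1},
  {"delta_pos": [0, 0, 0], "dr": [0, 0, 0], "fingers": 1},
  {"delta_pos": [0, 0, 0], "dr": [0, 0, 0], "fingers": 1},
  {"delta_pos": [0, 0, 0], "dr": [0, 0, 0], "fingers": 1},
], newtons=20)

```text
time: 12.12
tool_pos: [0.5083, 0.1299, 0.0526]
tool_rot: [3.14, -0.001, 1.357]
contact_force: [-1.9, -0.1, 6.2]
opening: 0.0327
grip_force: 20.0
```

Request:
step_arm([
  {"delta_pos": [0, 0, -0.4], "dr": [0, 0, 0], "fingers": 1},
  {"delta_pos": [0, 0, -0.8], "dr": [0, 0, 0], "fingers": 1},
  {"delta_pos": [0, 0, -1.4], "dr": [0, 0, 0], "fingers": 1},
  {"delta_pos": [0, 0, -2], "dr": [0, 0, 0], "fingers": 1},
  {"delta_pos": [0, 0, -2.5], "dr": [0, 0, 0], "fingers": 1},
])

```text
time: 12.75
tool_pos: [0.5081, 0.1298, 0.0772]
tool_rot: [3.141, -0.0, 1.357]
contact_force: [0.1, 0.2, -1.8]
opening: 0.0321
grip_force: 20.0
```

```bash
python3 - <<'E'
from h import *
import cv2
s=robot.observe();print(s["contact_force"],s["torque"],s["opening"],s["qpos"])
im=viewer.read_camera("scene")[:,:,::-1];cv2.imwrite("pics/s2.png",cv2.resize(np.ascontiguousarray(im[140:380,130:370]),(600,600)))
E
```

```text
[ 0.05199095  0.22244115 -1.83101521] [-0.05559948  0.08629167  0.00419019] 0.03214131641497088 [1.03890233e-01 5.10175196e-01 1.72012363e+00 1.07003014e-04
 9.10948847e-01 3.17173173e-01]
```

View pics/s2.png

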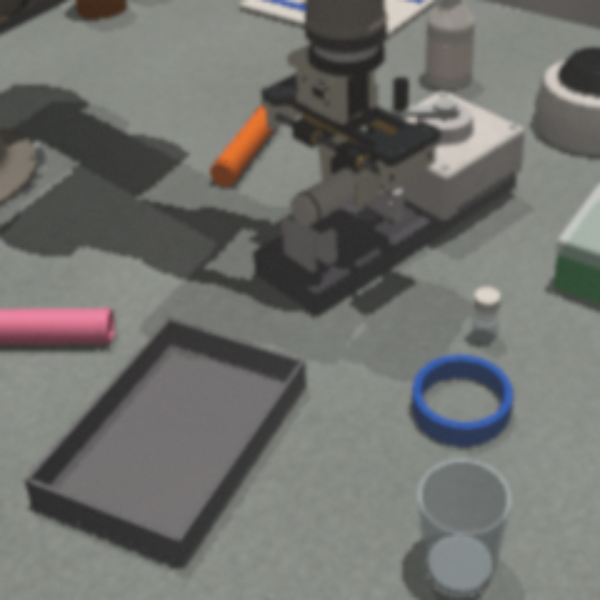

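The scene crop shows the cartridge held clear of the cradle. The crank stays where it was and the tray below is empty.

Request:
step_arm([
  {"delta_pos": [0, 0, -3], "dr": [0, 0, 0], "fingers": 1},
  {"delta_pos": [-2, 0.5, -6], "dr": [0, 0, -4], "fingers": 1},
  {"delta_pos": [-6, 1.5, -7], "dr": [0, 0, -9], "fingers": 1},
  {"delta_pos": [-10.5, 2.7, -7], "dr": [0, 0, -14], "fingers": 1},
  {"delta_pos": [-15, 3.8, -7], "dr": [0, 0, -19.5], "fingers": 1},
], newtons=25)

```text
time: 13.42
tool_pos: [0.5134, -0.0261, 0.1471]
tool_rot: [3.141, 0.0, 1.701]
contact_force: [0.0, -0.4, -1.6]
opening: 0.0325
grip_force: 25.0
```

```bash
python3 - <<'E'
from h import *
s=robot.observe();Y=s["tool_rot"][2];d=np.array([.519,-.172])-s["tool_pos"][:2]
print(s["tool_pos"],Y,d@[np.cos(Y),np.sin(Y)]*100,d@[np.sin(Y),-np.cos(Y)]*100,s["opening"],s["contact_force"])
# scene check of tray centre: rim corners
im=viewer.read_camera("scene")
for q in((172,322),(305,365),(180,560),(30,487)):  # crop px from s2 (z=.035)
    print(onz("scene",(130+q[0]*.4,140+q[1]*.4),.035))
E
```

```text
[ 0.51339128 -0.02611477  0.14706582] 1.7013757363520827 -14.537355308163297 -1.3434544925465775 0.03250835418835125 [ 0.03096853 -0.39397792 -1.55484704]
[ 0.44497718 -0.08533363]
[ 0.58819497 -0.06567616]
[ 0.62684076 -0.28416609]
[ 0.4781792  -0.29577507]
```

Request:
step_arm([
  {"delta_pos": [-4, -0.2, 0], "dr": [0, 0, 0], "fingers": 1},
  {"delta_pos": [-8, -0.4, 0], "dr": [0, 0, 0], "fingers": 1},
  {"delta_pos": [-12, -0.6, 0], "dr": [0, 0, 0], "fingers": 1},
  {"delta_pos": [-15, -0.8, 2], "dr": [0, 0, -1], "fingers": 1},
  {"delta_pos": [-15, -0.8, 5], "dr": [0, 0, -1], "fingers": 1},
])

```text
time: 14.1
tool_pos: [0.5252, -0.1772, 0.0969]
tool_rot: [3.139, 0.002, 1.712]
contact_force: [0.4, 1.5, -1.4]
opening: 0.0323
grip_force: 25.0
```

Request:
step_arm([
  {"delta_pos": [0, 0, 2.5], "dr": [0, 0, 0], "fingers": 1},
  {"delta_pos": [0, 0, 5], "dr": [0, 0, 0], "fingers": 1},
  {"delta_pos": [0, 0, 7], "dr": [0, 0, 0], "fingers": 1},
  {"delta_pos": [0, 0, 8], "dr": [0, 0, 0], "fingers": 1},
  {"delta_pos": [0, 0, 8], "dr": [0, 0, 0], "fingers": 1},
])

```text
time: 14.72
tool_pos: [0.5242, -0.1744, 0.0163]
tool_rot: [-3.141, -0.001, 1.715]
contact_force: [-0.5, -0.2, -2.3]
opening: 0.0324
grip_force: 25.0
```

```bash
python3 - <<'E'
from h import *
s=robot.observe();print(s["tool_pos"],s["contact_force"])
a=viewer.read_camera("scene")[:,:,::-1][230:380,130:280];b=viewer.read_camera("top")[:,:,::-1][170:270,330:430]
f=lambda i,n:cv2.resize(np.ascontiguousarray(i),(n,400))
cv2.imwrite("pics/p1.png",np.hstack([f(a,400),f(b,400)]))
E
```

```text
[ 0.52422068 -0.17439789  0.01634195] [-0.52358818 -0.17516488 -2.26665481]
```

View pics/p1.png

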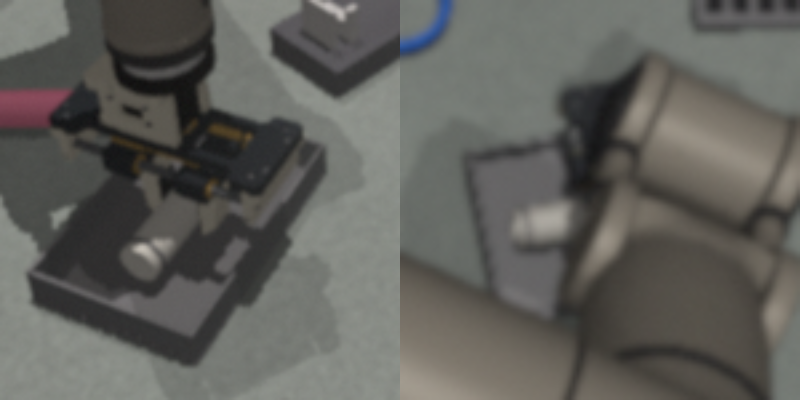

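Both views show the cartridge inside the tray walls, just above the floor. I lower it slowly.

Request:
step_arm([
  {"delta_pos": [0, 0, 0.3], "dr": [0, 0, 0], "fingers": 1},
  {"delta_pos": [0, 0, 0.6], "dr": [0, 0, 0], "fingers": 1},
  {"delta_pos": [0, 0, 0.8], "dr": [0, 0, 0], "fingers": 1},
  {"delta_pos": [0, 0, 1], "dr": [0, 0, 0], "fingers": 1},
  {"delta_pos": [0, 0, 1], "dr": [0, 0, 0], "fingers": 1},
])

```text
time: 15.45
tool_pos: [0.5244, -0.1746, 0.0065]
tool_rot: [-3.141, -0.0, 1.715]
contact_force: [-0.4, 0.1, -2.4]
opening: 0.0324
grip_force: 25.0
```

Request:
step_arm([
  {"delta_pos": [0, 0, 0.05], "dr": [0, 0, 0], "fingers": 1},
  {"delta_pos": [0, 0, 0.1], "dr": [0, 0, 0], "fingers": 1},
  {"delta_pos": [0, 0, 0.15], "dr": [0, 0, 0], "fingers": 1},
  {"delta_pos": [0, 0, 0.2], "dr": [0, 0, 0], "fingers": 1},
  {"delta_pos": [0, 0, 0.2], "dr": [0, 0, 0], "fingers": 1},
])

```text
time: 16.08
tool_pos: [0.5244, -0.1746, 0.0047]
tool_rot: [-3.142, -0.0, 1.715]
contact_force: [-0.4, 0.4, -1.5]
opening: 0.0322
grip_force: 25.0
```

Request:
step_arm([
  {"delta_pos": [0, 0, 0.05], "dr": [0, 0, 0], "fingers": 1},
  {"delta_pos": [0, 0, 0.05], "dr": [0, 0, 0], "fingers": 1},
  {"delta_pos": [0, 0, 0.05], "dr": [0, 0, 0], "fingers": 0.25},
  {"delta_pos": [0, 0, 0.05], "dr": [0, 0, 0], "fingers": 0.2},
  {"delta_pos": [0, 0, 0.05], "dr": [0, 0, 0], "fingers": 0.1},
])

```text
time: 16.7
tool_pos: [0.5247, -0.1747, 0.0043]
tool_rot: [3.141, 0.0, 1.715]
contact_force: [0.0, 0.2, 1.7]
opening: 0.0399
grip_force: 0.2
```

Request:
step_arm([
  {"delta_pos": [0, 0, 0], "dr": [0, 0, 0], "fingers": -0.1},
  {"delta_pos": [0, 0, 0], "dr": [0, 0, 0], "fingers": -0.1},
  {"delta_pos": [0, 0, -1.5], "dr": [0, 0, 0], "fingers": -0.1},
  {"delta_pos": [0, 0, -4], "dr": [0, 0, 0], "fingers": -0.1},
  {"delta_pos": [0, 0, -8], "dr": [0, 0, 0], "fingers": -0.1},
])

```text
time: 17.32
tool_pos: [0.5237, -0.1743, 0.0849]
tool_rot: [-3.14, -0.001, 1.715]
contact_force: [0.9, -0.8, -0.1]
opening: 0.0507
grip_force: 0.0
```

Request:
step_arm([
  {"delta_pos": [0, 0, -5], "dr": [0, 0, 0], "fingers": -0.1},
  {"delta_pos": [0, 0, -10], "dr": [0, 0, 0], "fingers": -0.1},
  {"delta_pos": [0, -5, -12], "dr": [0, 0, 0], "fingers": -0.1},
  {"delta_pos": [0, -10, -12], "dr": [0, 0, 0], "fingers": -0.1},
  {"delta_pos": [0, -13, -12], "dr": [0, 0, 0], "fingers": -0.1},
])

```text
time: 17.95
tool_pos: [0.3938, -0.1932, 0.2054]
tool_rot: [3.141, 0.001, 1.715]
contact_force: [0.1, 0.1, 0.0]
opening: 0.0506
grip_force: 0.0
```

```bash
python3 - <<'E'
from h import *
s=robot.observe();print(s["tool_pos"],s["contact_force"],s["time"])
cv2.imwrite("pics/end.png",viewer.read_camera("scene")[:,:,::-1])
E
```

```text
[ 0.39376479 -0.19320701  0.20542302] [0.10844268 0.1386524  0.02807653] 17.95
```

View pics/end.png

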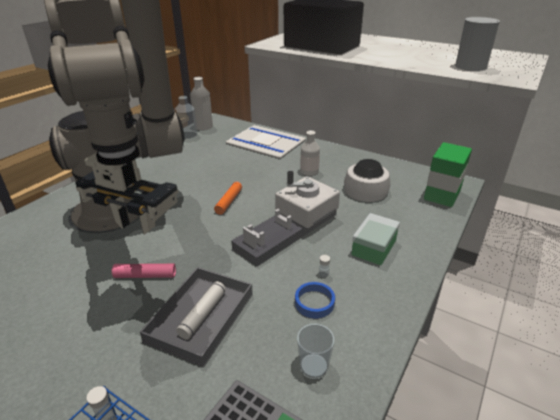

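The cartridge lies in the tray at (203,310), the cradle is empty, and everything else is where it was.

```bash
python3 -c "
from cell import robot
print(robot.hand_in())"
```

```text
the job is handed in; nothing more can be done
None
```

The job is handed in: I wound the crank about 13.8 rad, stopping within about 1.8 rad of the drop, then lifted out the freed cartridge and laid it in the tray; the last picture shows everything else in place.

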